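Shut and lock the sample block's hood

TASK

Push the orange hood of the sample block with the fingertips until it is fully home against the grey end wall, over the vials. Only then push the black swing hook round until it is fully home, pointing straight along the hood with its tooth behind the hood's pin. Leave the vials in their holes and the bottles round the block standing where they are.

Things in the scene. Friction and masses are not known exactly. Their poses are not given: they have to be found in the camera images.
- sample_block: White heating block for vials, fixed to the worktop, 130 (x) by 260 (y) mm. Origin: centre of its underside, on the worktop; z up. The flat deck is 45 mm high. At the +y end stands a grey end wall 15 mm thick (y = 115 to 130 mm), top 85 mm high, against which the hood shuts. Two low rails (51 mm high) run along the deck's edges at x = -63 and +63 mm.
- hood (a joint): Orange hood, 120 (x) by 100 (y) by 40 mm high, walls 4 mm, open at its +y end, sliding along the block's y axis just over the deck; its roof is 85 mm above the worktop. Value in m: 0 = shut against the end wall, 0.10 = fully open; it shuts along the block's +y. About 2 N of friction; it stays where it is left.
- hood_back (a point): Centre of the outer face of the hood's closed back wall (the wall at its -y end, 120 mm wide, from 46 to 83 mm above the worktop); this point is 64.5 mm above the worktop, on the block's y axis, and moves with the hood. The face to push on; at least 45 mm of bare deck lie in front of it.
- hood_pin (a point): Steel pin on the hood's roof, 8 mm in diameter, 16 mm high; this point is on its axis at mid height, 93 mm above the worktop, 35 mm from the hood's open end and 13 mm to the +x side of its middle; moves with the hood.
- hook (a joint): Black swing hook on the end wall, turning level about an upright pivot: arm 60 mm long, 10 wide, 14 tall (87 to 101 mm above the worktop), side tooth at its end 19 mm out from the middle line. Value in rad: 0 = locked at a stop, arm along the block's -y; 1.57 = arm along its -x; 1.7 at most. It locks anticlockwise seen from above. Friction 0.04 N m; it stays where left.
- hook_pivot (a point): The hook's pivot, on the block's y axis 122.5 mm from the block's origin, at mid height of the hook (94 mm above the worktop); fixed to the block.
- hook_tip (a point): Point on the middle line of the hook's arm, 55 mm from the pivot, at mid height (94 mm above the worktop); moves with the hook.
- front_bottle: White sample bottle, 50 mm in diameter, 90 mm high, loose, on the side of the block that faces the robot. Origin: centre of its underside.
- rear_bottle: White sample bottle, 50 mm in diameter, 90 mm high, loose, behind the block. Origin: centre of its underside.
- dropper: Red dropper bottle with white nozzle, 24 mm in diameter, 79 mm high, loose, off the block's -y end. Origin: centre of its underside.
- rack_vial_1: Tan glass vial with black cap, 21 mm in diameter, 54 mm high, standing in a hole of the deck near the end wall, its cap end 28 mm above the deck; the hood passes over it. Origin: centre of its underside.
- rack_vial_2: White glass vial with black cap, 21 mm in diameter, 54 mm high, standing in a hole of the deck near the end wall, its cap end 28 mm above the deck; the hood passes over it. Origin: centre of its underside.
- rack_vial_3: Tan glass vial with black cap, 21 mm in diameter, 54 mm high, standing in a hole of the deck near the end wall, its cap end 28 mm above the deck; the hood passes over it. Origin: centre of its underside.
Not all that is in view belongs to the job. Leave any red, turquoise or yellow look-alike of the rear_bottle alone.

How it is judged (in metres and radians):
On the way, in this order (a step that is already met when the one before it is completed fails the run):
1. the hood is pushed fully shut (within 4 mm) while the hook is still swung clear (more than 0.8 rad) (value of joint hood below 0.004 m and value of joint hook above 0.8 rad), for 0.2 s.
2. the hook is pushed home (within 0.12 rad) with the hood still shut (value of joint hood below 0.004 m and value of joint hook below 0.12 rad), for 0.2 s.
At the end, for the whole second after the job is handed in: The hood is within 4 mm of shut and the hook within 0.12 rad of locked, both at rest; the two sample bottles and the dropper bottle stand upright (within 0.2 rad) within 20 mm of where they were, and the three vials are in their holes (within 12 mm of where they were) (all of step 2 and distance of each of front_bottle, rear_bottle, dropper from where it was at the start of the episode below 0.02 m and angle between each of front_bottle, rear_bottle, dropper's own z axis and vertical below 0.2 rad and distance of each of rack_vial_1, rack_vial_2, rack_vial_3 from where it was at the start of the episode below 0.012 m and velocity of joint hook between -0.05 and 0.05 rad/s and velocity of joint hood between -0.01 and 0.01 m/s); the robot touches nothing.
It fails at once if the white sample bottle (front_bottle) is lifted, shifted by 20 mm or tipped (distance of front_bottle from where it was at the start of the episode above 0.02 m or angle between front_bottle's own z axis and vertical above 0.3 rad).
It fails at once if the white sample bottle (rear_bottle) is lifted, shifted by 20 mm or tipped (distance of rear_bottle from where it was at the start of the episode above 0.02 m or angle between rear_bottle's own z axis and vertical above 0.3 rad).
It fails at once if the red dropper bottle (dropper) is lifted, shifted by 20 mm or tipped (distance of dropper from where it was at the start of the episode above 0.02 m or angle between dropper's own z axis and vertical above 0.3 rad).
It fails at once if a vial is lifted or knocked out of its hole (distance of any of rack_vial_1, rack_vial_2, rack_vial_3 from where it was at the start of the episode above 0.012 m).
It fails at once if the hook is swung across before the hood is shut (value of joint hook below 0.6 rad and value of joint hood above 0.015 m).
It also fails if it takes over 45 s, if anything falls off the work surface, if the arm or the gripper's body presses on something with over 40 N, if the wrist force passes 120 N, or if a joint passes its speed limit or range.

ROBOT

A 7-joint arm with a two-finger parallel gripper is mounted at the origin on a cart in front of the work surface, level with it; the furniture and walls round the work are solid. World frame = base frame: x ahead of the robot, y to its left, z up, the work surface at z = 0. Lengths are in mm, angles in degrees, forces in N, time in s.
With the tool pointing down it reaches from about 350 to 900 mm from the base axis. Payload 19.9 kg.
Tool frame: the origin (TCP) lies at the very end of the fingers, on their centre line; the grasp point (between the pads) lies 19 mm behind it; z points along the fingers, y is the line along which they close (so a half turn about z gives the same grasp; the last joint's range is limited). The gripper opens to 94 mm and grips with 3 to 60 N. Pads are 16 mm wide; open, the fingers measure 119 mm over their backs; the gripper's body (75 mm by 177 mm) begins 78 mm behind the grasp point.
Start: joints at [-75.029, 23.915, -0.59, 92.452, 0.269, 63.638, -3.037], TCP at [186.361, 596.547, 205.425] pointing down, gripper open.
Joint ranges: [-161.28, 161.28], [-22.2, 115.67], [-73.04, 71.86], [3.21, 147.25], [-68.34, 248.33], [10.77, 114.83], [-161.83, 161.83]. Speed limits (degrees/s): [108.29, 108.29, 136.94, 136.94, 172.46, 172.46, 172.46].

INTERFACE

Orientations are given as a 3x3 rotation matrix whose columns are the frame's x, y, z axes.
In Python, from cell import manip gives the robot as it stands.
- The arm moves only by the tool step_arm, never from a script. Its argument "commands" is one flat list of numbers, 7 for each row, row after row: the shift along the tool's x, y, z in m, then the turn, a rotation vector about the tool's x, y, z in degrees, then the closure, from 0 (fully open) to 1 (shut). A call has 1 to 10 rows; each row shifts and turns the commanded pose from where the row before left it, along the tool's axes as they then stand; what a row does not reach is not made up. A row lasts 1/10 s, in which the tool goes at most 50 mm and 8.59 degrees, less where a joint would pass 70% of its speed; a pose out of reach is approached as far as the arm can. A call is refused whole if a number of a shift passes 0.05 or a number of a turn 8.59, either way. A call with a gripper value outside its range is refused whole. The fingers move at their own pace and stop on an object; the grip force is fixed at half the most. Time passes only in rows, so rows that do not move let the fingers close. It gives the time, the measured TCP pose, the force, the opening and the grip force at its end, in the units of the state.
- manip.sense(): the state, without advancing time (a new reading comes with each control period).
- manip.read_camera(name): name is "side" or "top"; returns a dict with "frame" (420x560x3 uint8, red, green, blue), "fx", "fy", "cx", "cy" (pixels), "eye" and "attitude" of the camera in the world. Camera axes: x right, y down, z forward; pixel columns grow to the right and rows downward; lengths in mm; the calibration is good to about 2 mm. A picture is of the moment at which its call begins. There is no depth.
- manip.close_job(): hands the job in; it is judged then, once.
The state is a dict: "time": time; "joint_positions": joint angles; "qvel": joint speeds; "tau": joint torques, N m; "tool_pos": TCP position; "tcp_rot": TCP orientation; "wrist_force": force on the tool from outside, world axes, zero at the start; "torque": the same for the moment, N m; "opening": finger opening in mm; "grip_force": force on a finger pad.
Only numpy, scipy, OpenCV 4.12 (cv2) and the standard library are available. Lean on these libraries where they do the work, as an engineer would, in place of code of your own. Each camera call takes 0.05 s, during which the arm holds its last target. There are 200 camera calls.

## Working session

There is one attempt and no reset: what is moved stays moved. The work goes in short steps, Python scripts to look and compute and a tool call to move; the robot and the scene stay as the last step left them, time stands still between calls to the robot, and variables do not carry over. Pictures are saved under pics/ and viewed, at most 10 in all, crops included, and the job is handed in when it is done.

Besides the shell and the picture viewer there is one more tool, called after "Call:" as name(argument=value, ...) on one line, values as JSON. step_arm: Moves the arm, as the interface text tells. Its arguments: {"type":"object","properties":{"commands":{"type":"array"}},"required":["commands"]}

```bash
mkdir -p pics
python3 - <<'E'
from cell import manip
import cv2,pickle
s=manip.sense();print(s['time'],s['tool_pos'],s['tcp_rot'],s['opening'])
for n in('top','side'):
    c=manip.read_camera(n);pickle.dump(c,open(f'pics/{n}0.pkl','wb'))
    cv2.imwrite(f'pics/{n}0.png',c['frame'][:,:,::-1]);print(n,c['fx'],c['cx'],c['cy'],c['eye'],c['attitude'])
E
```

```text
0.0 [186.24126462 596.22851738 204.83081374] [[-9.54523053e-01  2.98136963e-01 -3.04042678e-04]
 [ 2.98137112e-01  9.54522346e-01 -1.16328927e-03]
 [-5.66039979e-05 -1.20103283e-03 -9.99999277e-01]] 93.78344349239583
top 515.5287367248266 278.080618890256 216.88709548375394 [ 510.61894287 -103.80443107  941.5413447 ] [[-0.02132012 -0.99122469  0.13045716]
 [-0.9997502   0.02201273  0.00386917]
 [-0.00670693 -0.13034208 -0.9914464 ]]
side 474.08982901992334 277.53778255578504 209.75525910314164 [ 329.01353968 -881.21292418  437.65228554] [[ 0.93888487 -0.11154875  0.32565638]
 [-0.34377654 -0.35245871  0.87039678]
 [ 0.01768876 -0.92915539 -0.36926599]]
```

View pics/top0.png

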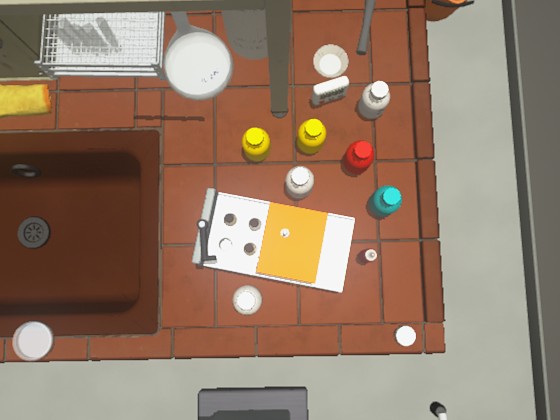

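View pics/side0.png

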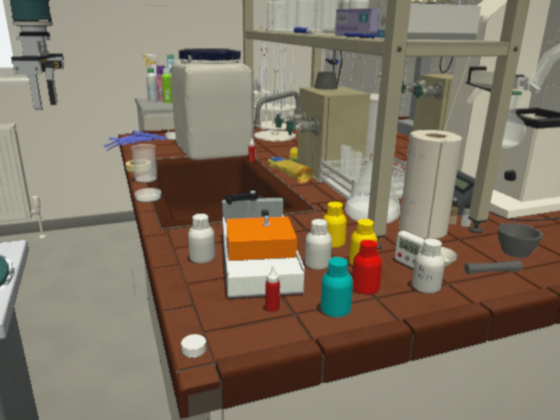

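The top view shows the orange hood at about (292,242), pin (285,233), hook pivot (202,224) with its arm pointing down to (208,258), and vials at (230,219), (254,223), (226,244) and (249,248). The white bottles to avoid are front (247,300) and rear (299,182), and the dropper is at (370,255). Look-alikes of the rear bottle are yellow (256,144) and (312,136), red (360,156), turquoise (388,200), and a further white bottle at (376,99). There is only one hood and one hook.

```bash
cat > h.py <<'E'
import numpy as np,cv2
def ray(c,u,v,z):
    d=np.array(c['attitude'])@np.array([(u-c['cx'])/c['fx'],(v-c['cy'])/c['fy'],1]);e=np.array(c['eye'])
    return (e+d*(z-e[2])/d[2])[:2]
def mask_orange(c):
    h=cv2.cvtColor(c['frame'],cv2.COLOR_RGB2HSV);m=cv2.inRange(h,(10,180,150),(22,255,255))
    n,l,s,_=cv2.connectedComponentsWithStats(m);return (l==1+np.argmax(s[1:,4])).astype(np.uint8)
def proj(c,p):
    q=np.array(c['attitude']).T@(np.array(p,float)-np.array(c['eye']));return q[:2]/q[2]*c['fx']+[c['cx'],c['cy']]
E
python3 - <<'E'
import pickle,cv2,numpy as np
from h import *
c=pickle.load(open('pics/top0.pkl','rb'))
f=c['frame']
k=max(cv2.findContours(mask_orange(c)[:, :400],0,2)[0],key=cv2.contourArea)
P=np.array([ray(c,u,v,85) for u,v in k[:,0]],np.float32)
r=cv2.minAreaRect(P);print('hood',r,np.round(cv2.boxPoints(r)))
# white block: deck+hood hull
h=cv2.cvtColor(f,cv2.COLOR_RGB2HSV);m=cv2.inRange(h,(0,0,225),(180,30,255));m[:190]=0;m[295:]=0;m[:,:200]=0;m[:,358:]=0
k=np.vstack(cv2.findContours(m,0,2)[0])
P=np.array([ray(c,u,v,45) for u,v in k[:,0]],np.float32);r=cv2.minAreaRect(P);print('deck',r,np.round(cv2.boxPoints(r)))
for n,u,v,z in(('pivot',202,224,101),('hooktip',208,258,101),('pin',285,233,101),('front',247,300,90),('rear',299,174,90),('drop',370,255,79)):print(n,ray(c,u,v,z))
cv2.imwrite('pics/crop.png',cv2.resize(f[180:310,180:390,::-1],None,fx=3.8,fy=3.8,interpolation=cv2.INTER_CUBIC))
E
```

```text
hood ((618.6851196289062, -135.86410522460938), (86.25173950195312, 40.1313362121582), 77.9739761352539) [[ 590. -174.]
 [ 629. -182.]
 [ 647.  -98.]
 [ 608.  -90.]]
deck ((569.9141845703125, -87.31343078613281), (264.7835693359375, 168.70191955566406), 77.86302947998047) [[ 460. -199.]
 [ 625. -234.]
 [ 680.   24.]
 [ 515.   60.]]
pivot [612.2096289   24.71271293]
hooktip [556.22318223  15.04694494]
pin [ 594.35998162 -111.28562737]
front [487.00806443 -46.84870783]
rear [ 694.71111594 -137.25441436]
drop [ 556.5522364  -252.47839841]
```

View pics/crop.png

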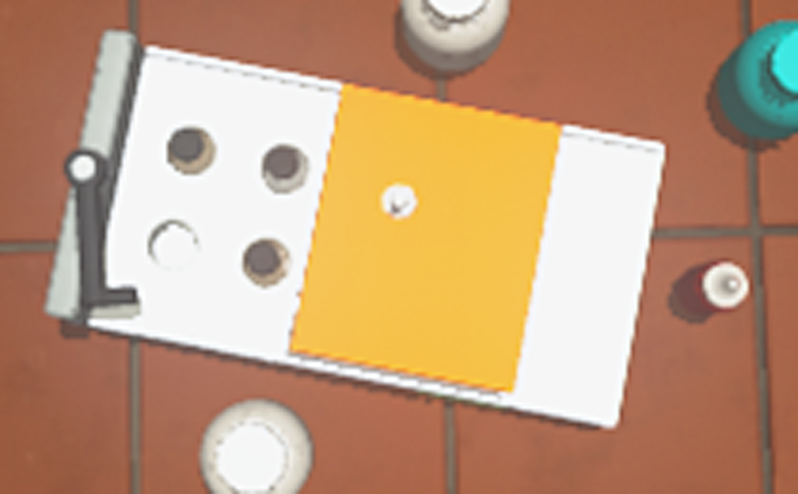

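The crop confirms it: the hood's closed back edge runs from (560,125) to (515,390). The hook pivot is at (84,166), and the arm runs to (95,300) with its tooth to the right. The hood is mostly open and the hook is swung clear.

Run:
```python
import pickle,numpy as np
from h import *
c=pickle.load(open('pics/top0.pkl','rb'))
R=lambda x,y,z:ray(c,180+x/3.8-.4,180+y/3.8-.4,z)
A,B,C,D=[R(*p,85) for p in((342,84),(560,125),(515,390),(290,352))]
print(A,B,C,D,'len',np.linalg.norm(A-B),np.linalg.norm(C-D),np.linalg.norm(B-C),np.linalg.norm(A-D))
E,F=R(665,145,45),R(617,427,45);print('deck end',E,F,np.linalg.norm(E-F))
piv=R(84,166,103);tip=R(95,295,101);pin=R(398,200,101);print('piv',piv,'tip',tip,'pin',pin)
mid=(E+F)/2;ey=piv-mid;print('axis len',np.linalg.norm(ey));ey/=np.linalg.norm(ey)
for n,v in(('piv-mid',ey),('hood l',(A-B)+(D-C)),('back perp',[-(B-C)[1],(B-C)[0]]),('deck perp',[-(E-F)[1],(E-F)[0]])):print(n,np.degrees(np.arctan2(v[1],v[0])))
ex=np.array([ey[1],-ey[0]]);o=piv-122.5*ey
print('o',o,'ex',ex,'ey',ey)
for n,p in(('A',A),('B',B),('C',C),('D',D),('pin',pin),('tip',tip),('E',E),('F',F),('front',ray(c,247,300,90)),('rear',ray(c,299,174,90)),('drop',ray(c,370,255,79))):print(n,np.round([(p-o)@ex,(p-o)@ey],1))
```

```text
[649.39936576 -86.74543608] [ 628.93105572 -182.5679362 ] [ 513.40913469 -159.16799707] [531.88957411 -61.86494878] len 97.9841989571294 99.04246487076777 117.86802530352816 120.1149024152454
deck end [ 624.07348128 -234.29922281] [ 495.94959379 -207.37279014] 130.92273798810362
piv [613.16037109  24.88808712] tip [557.5931756   20.58601618] pin [ 595.64781428 -110.22889875]
axis len 251.40630199448825
piv-mid 77.79523216745731
hood l 78.59777402167623
back perp 78.54918777115252
deck perp 78.1314768136856
o [587.26312007 -94.84320532] ex [ 0.97739831 -0.21140613] ey [0.21140613 0.97739831]
A [59.  21.1]
B [ 59.3 -76.9]
C [-58.6 -78.5]
D [-61.1  20.5]
pin [ 11.4 -13.3]
tip [-53.4 106.5]
E [  65.5 -128.5]
F [ -65.5 -129.3]
front [-108.1   25.7]
rear [114.  -18.7]
drop [   3.3 -160.6]
```

Everything fits the block frame: origin about (587,-95), +y at yaw 78.1°, hood back at y≈-78 and hook at about 1.3 rad. Now I'll travel at height, closing the fingers on the way.

Call:
step_arm(commands=[-0.02,-0.0216,0,0,0,0,1,-0.02,-0.0216,0,0,0,0,1,-0.02,-0.0216,0,0,0,0,1,-0.02,-0.0216,0,0,0,0,1,-0.02,-0.0216,0,0,0,0,1,-0.02,-0.0216,0,0,0,0,1,-0.02,-0.0216,0,0,0,0,1,-0.02,-0.0216,0,0,0,0,1,-0.02,-0.0216,0,0,0,0,1,-0.02,-0.0216,0,0,0,0,1])

```text
time: 1.1
tool_pos: [313.1, 329.5, 205.3]
tcp_rot: [[-0.955, 0.298, -0.0], [0.298, 0.955, -0.0], [0.0, -0.0, -1.0]]
wrist_force: [0.1, 0.6, -0.5]
opening: 17.5
grip_force: 0.0
```

Call:
step_arm(commands=[-0.02,-0.0216,0,0,0,0,1,-0.02,-0.0216,0,0,0,0,1,-0.02,-0.0216,0,0,0,0,1,-0.02,-0.0216,0,0,0,0,1,-0.02,-0.0216,0,0,0,0,1,-0.02,-0.0216,0,0,0,0,1,-0.02,-0.0216,0,0,0,0,1,-0.02,-0.0216,0,0,0,0,1,-0.02,-0.0216,0,0,0,0,1,-0.02,-0.0216,0,0,0,0,1])

```text
time: 2.1
tool_pos: [439.6, 63.8, 205.4]
tcp_rot: [[-0.955, 0.298, -0.0], [0.298, 0.955, -0.0], [0.0, -0.0, -1.0]]
wrist_force: [-0.7, 0.0, 1.2]
opening: 0.7
grip_force: 0.0
```

Call:
step_arm(commands=[-0.02,-0.0216,0,0,0,0,1,-0.02,-0.0216,0,0,0,0,1,-0.02,-0.0216,0,0,0,0,1,-0.02,-0.0216,0,0,0,0,1,-0.02,-0.0216,0,0,0,0,1,-0.02,-0.0216,0,0,0,0,1,-0.02,-0.0216,0,0,0,0,1,-0.02,-0.0216,0,0,0,0,1,-0.02,-0.0216,0,0,0,0,1,-0.02,-0.0216,0,0,0,-5.5,1])

```text
time: 3.1
tool_pos: [566.1, -201.7, 205.1]
tcp_rot: [[-0.979, 0.205, -0.001], [0.205, 0.979, 0.0], [0.001, -0.0, -1.0]]
wrist_force: [0.3, 0.9, 1.2]
opening: 0.6
grip_force: 0.0
```

```bash
cat >> h.py <<'E'
EY=np.array([np.cos(np.radians(78.1)),np.sin(np.radians(78.1))]);EX=np.array([EY[1],-EY[0]]);O=np.array([587.3,-94.8])
def show(s):
    p=s['tool_pos'];r=s['tcp_rot'];d=p[:2]-O
    print('t',round(s['time'],2),'block',np.round([d@EX,d@EY,p[2]],1),'yaw',np.round(np.degrees(np.arctan2(r[1][1],r[0][1])),2),'z',np.round(np.array(r)[:,2],3),'F',np.round(s['wrist_force'],1),'open',round(s['opening'],1))
def img(c,n,k=3.8):
    f=c['frame'][180:310,180:390,::-1];cv2.imwrite(n,cv2.resize(f,None,fx=k,fy=k,interpolation=cv2.INTER_CUBIC))
E
python3 -c "
from h import *
from cell import manip
show(manip.sense())"
```

```text
t 3.1 block [   1.3 -109.   205.1] yaw 78.18 z [-0.001  0.    -1.   ] F [0.3 0.9 1.2] open 0.6
```

Call:
step_arm(commands=[0,0,0.02,0,0,0,1,0,0,0.02,0,0,0,1,0,0,0.02,0,0,0,1,0,0,0.02,0,0,0,1,0,0,0.02,0,0,0,1,0,0,0.02,0,0,0,1,0,0,0.013,0,0,0,1,0,0,0.01,0,0,0,1,0,0,0,0,0,0,1])

```text
time: 4.0
tool_pos: [565.3, -200.7, 61.5]
tcp_rot: [[-0.979, 0.205, -0.001], [0.205, 0.979, 0.0], [0.001, -0.0, -1.0]]
wrist_force: [-1.2, 0.3, 0.5]
opening: 0.4
grip_force: 0.0
```

Call:
step_arm(commands=[0,0.01,0,0,0,0,1,0,0.01,0,0,0,0,1,0,0.01,0,0,0,0,1,0,0.01,0,0,0,0,1,0,0.01,0,0,0,0,1])

```text
time: 4.5
tool_pos: [576.6, -151.0, 62.9]
tcp_rot: [[-0.979, 0.205, 0.001], [0.205, 0.979, -0.0], [-0.001, -0.0, -1.0]]
wrist_force: [0.8, -1.3, 1.2]
opening: 0.4
grip_force: 1.2
```

```bash
python3 -c "
from h import *
from cell import manip
show(manip.sense());img(manip.read_camera('top'),'pics/a.png')"
```

```text
t 4.5 block [  1.2 -57.2  62.9] yaw 78.18 z [ 0.001 -0.    -1.   ] F [ 0.8 -1.3  1.2] open 0.4
```

View pics/a.png

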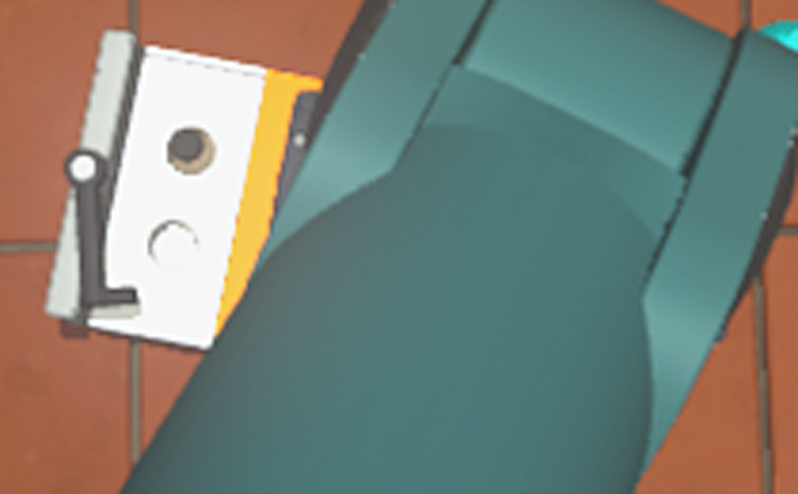

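The hood is sliding: its open edge is now at about (266,70) in the crop, and the hook has not moved.

Call:
step_arm(commands=[0,0.01,0,0,0,0,1,0,0.01,0,0,0,0,1,0,0.01,0,0,0,0,1,0,0.01,0,0,0,0,1,0,0.01,0,0,0,0,1])

```text
time: 5.05
tool_pos: [586.6, -102.1, 62.5]
tcp_rot: [[-0.979, 0.205, 0.0], [0.205, 0.979, -0.0], [-0.0, -0.0, -1.0]]
wrist_force: [1.7, -2.6, 1.0]
opening: 0.5
grip_force: 1.2
```

Call:
step_arm(commands=[0,0.003,0,0,0,0,1,0,0.003,0,0,0,0,1,0,0.002,0,0,0,0,1,0,0,0,0,0,0,1])

```text
time: 5.45
tool_pos: [587.9, -95.1, 62.4]
tcp_rot: [[-0.979, 0.205, -0.0], [0.205, 0.979, 0.0], [0.0, 0.0, -1.0]]
wrist_force: [-0.9, 0.6, -0.3]
opening: 0.4
grip_force: 0.0
```

```bash
python3 -c "
from h import *
from cell import manip
show(manip.sense());img(manip.read_camera('top'),'pics/b.png')"
```

```text
t 5.45 block [ 0.6 -0.1 62.4] yaw 78.15 z [-0.  0. -1.] F [-0.9  0.6 -0.3] open 0.4
```

Call:
step_arm(commands=[0,0.002,0,0,0,0,1,0,0.002,0,0,0,0,1,0,0,0,0,0,0,1])

```text
time: 5.8
tool_pos: [588.4, -92.1, 62.4]
tcp_rot: [[-0.979, 0.206, -0.001], [0.206, 0.979, -0.001], [0.0, -0.001, -1.0]]
wrist_force: [-3.0, -5.0, -0.7]
opening: 0.3
grip_force: 2.8
```

Call:
step_arm(commands=[0,0.001,0,0,0,0,1,0,0.001,0,0,0,0,1,0,0,0,0,0,0,1])

```text
time: 6.1
tool_pos: [588.4, -92.0, 62.4]
tcp_rot: [[-0.978, 0.207, -0.001], [0.207, 0.978, -0.003], [0.0, -0.003, -1.0]]
wrist_force: [-4.6, -14.5, -0.8]
opening: 0.5
grip_force: 7.1
```

The force rises against a hard stop at y≈2.8, as expected for shut. Next I back off, rise and move over behind the hook's trailing side.

Call:
step_arm(commands=[0,-0.01,0,0,0,0,1,0,-0.015,0,0,0,0,1,0,0,-0.02,0,0,0,1,0,0,-0.03,0,0,0,1,0,0,-0.03,0,0,0,1,0,0,-0.02,0,0,0,1,0,0,0,0,0,0,1])

```text
time: 6.8
tool_pos: [585.2, -114.8, 165.3]
tcp_rot: [[-0.979, 0.206, 0.004], [0.206, 0.979, 0.0], [-0.004, 0.001, -1.0]]
wrist_force: [-0.4, -0.2, -0.5]
opening: 0.6
grip_force: 0.0
```

Call:
step_arm(commands=[0.007,0.02,0,0,0,0,1,0.007,0.02,0,0,0,0,1,0.007,0.02,0,0,0,0,1,0.007,0.02,0,0,0,0,1,0.007,0.02,0,0,0,0,1,0.007,0.02,0,0,0,0,1,0.007,0.02,0,0,0,0,1,0.007,0.02,0,0,0,0,1,0,0,0,0,0,0,1,0,0,0,0,0,0,1])

```text
time: 7.8
tool_pos: [562.0, 53.9, 162.0]
tcp_rot: [[-0.979, 0.205, -0.001], [0.205, 0.979, -0.0], [0.0, -0.0, -1.0]]
wrist_force: [0.0, -0.7, 0.2]
opening: 0.5
grip_force: 0.0
```

```bash
python3 -c "
from h import *
from cell import manip
show(manip.sense());a=manip.read_camera('top');b=manip.read_camera('side')
import cv2
f=np.vstack([cv2.resize(a['frame'][170:310,170:390],(600,380)),cv2.resize(b['frame'][170:320,180:350],(250,220)).repeat(1,0)[:, :] if 0 else np.pad(cv2.resize(b['frame'][180:300,180:350],(312,220)),((0,0),(0,288),(0,0)))])
cv2.imwrite('pics/c.png',f[:,:,::-1])"
```

```text
t 7.8 block [-55.5 140.2 162. ] yaw 78.17 z [-0.001 -0.    -1.   ] F [ 0.  -0.7  0.2] open 0.5
```

View pics/c.png

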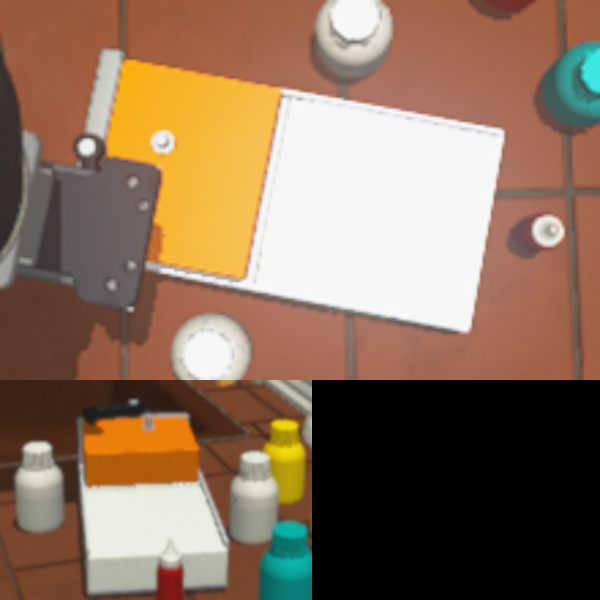

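The hood is shut: it sits against the wall in the top crop, with its pin at (162,142). In the side crop the hook is still out to the side at (110,410). The bottles have not moved. Now I'll lower the fingers and sweep the hook.

Call:
step_arm(commands=[0,0,0.02,0,0,0,1,0,0,0.02,0,0,0,1,0,0,0.02,0,0,0,1,0,0,0.01,0,0,0,1,0,0,0,0,0,0,1])

```text
time: 8.4
tool_pos: [561.6, 53.4, 91.5]
tcp_rot: [[-0.978, 0.206, -0.002], [0.206, 0.978, -0.001], [0.002, -0.001, -1.0]]
wrist_force: [-0.5, 0.2, 0.7]
opening: 0.5
grip_force: 0.0
```

Call:
step_arm(commands=[-0.0015,-0.0067,0,0,0,0,1,-0.0015,-0.0067,0,0,0,0,1,-0.0015,-0.005,0,0,0,0,1,-0.0015,-0.005,0,0,0,0,1,-0.003,-0.005,0,0,0,0,1,-0.003,-0.005,0,0,0,0,1,0,0,0,0,0,0,1])

```text
time: 9.1
tool_pos: [567.5, 18.1, 92.6]
tcp_rot: [[-0.978, 0.206, 0.001], [0.206, 0.978, -0.0], [-0.001, -0.0, -1.0]]
wrist_force: [0.4, 0.2, -0.2]
opening: 0.2
grip_force: 0.3
```

```bash
python3 -c "
from h import *
from cell import manip
show(manip.sense());a=manip.read_camera('side')
cv2.imwrite('pics/d.png',cv2.resize(a['frame'][150:300,180:350,::-1],None,fx=3.5,fy=3.5,interpolation=2))"
```

```text
t 9.1 block [-42.7 106.4  92.6] yaw 78.09 z [ 0.001 -0.    -1.   ] F [ 0.4  0.2 -0.2] open 0.2
```

View pics/d.png

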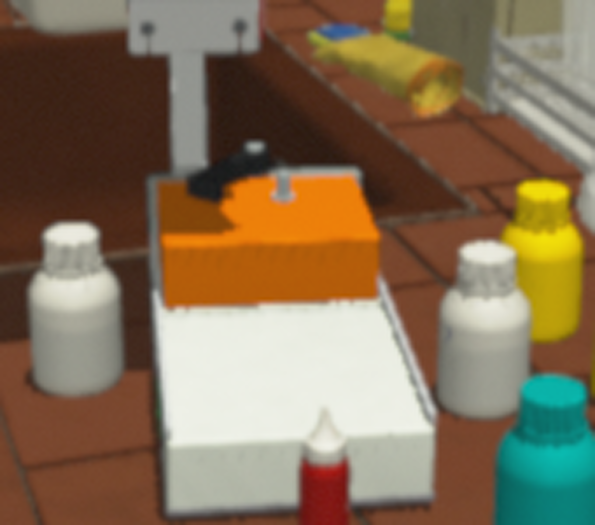

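The hook is swinging round as planned: its arm runs from the pivot at (255,150) to the tooth at (205,188), with the fingers behind it at (190,170). Continuing the arc.

Call:
step_arm(commands=[-0.0043,-0.004,0,0,0,0,1,-0.0043,-0.004,0,0,0,0,1,-0.005,-0.003,0,0,0,0,1,-0.005,-0.003,0,0,0,0,1,-0.004,-0.001,0,0,0,0,1,-0.004,-0.001,0,0,0,0,1,-0.003,0,0,0,0,0,1,0,0,0,0,0,0,1])

```text
time: 9.95
tool_pos: [590.4, -2.3, 92.0]
tcp_rot: [[-0.979, 0.205, -0.006], [0.205, 0.979, 0.001], [0.006, -0.0, -1.0]]
wrist_force: [-19.0, 2.5, 13.6]
opening: 0.7
grip_force: 10.0
```

Call:
step_arm(commands=[-0.002,0,0,0,0,0,1,-0.001,0,0,0,0,0,1,0,0,0,0,0,0,1])

```text
time: 10.25
tool_pos: [590.8, -2.4, 91.7]
tcp_rot: [[-0.979, 0.205, -0.011], [0.205, 0.979, 0.002], [0.011, -0.0, -1.0]]
wrist_force: [-37.8, 4.8, 28.5]
opening: 0.6
grip_force: 19.2
```

```bash
python3 -c "
from h import *
from cell import manip
show(manip.sense())"
```

```text
t 10.25 block [-15.6  91.1  91.7] yaw 78.17 z [-0.011  0.002 -1.   ] F [-37.8   4.8  28.5] open 0.6
```

Firm resistance at x≈-15.6. I'll back off, rise clear and look.

Call:
step_arm(commands=[0.01,0,0,0,0,0,1,0.01,0,0,0,0,0,1,0,0,-0.03,0,0,0,1,0,0,-0.04,0,0,0,1,0,0.03,-0.03,0,0,0,1,0,0.04,0,0,0,0,1,0,0.04,0,0,0,0,1,0,0.04,0,0,0,0,1,0,0.04,0,0,0,0,1,0,0,0,0,0,0,1])

```text
time: 11.25
tool_pos: [614.9, 193.2, 191.9]
tcp_rot: [[-0.98, 0.199, 0.0], [0.199, 0.98, 0.001], [0.0, 0.001, -1.0]]
wrist_force: [0.2, 0.0, -0.2]
opening: 0.6
grip_force: 0.0
```

```bash
python3 -c "
from h import *
from cell import manip
show(manip.sense());a=manip.read_camera('top')
cv2.imwrite('pics/e.png',cv2.resize(a['frame'][170:320,180:390,::-1],None,fx=3.8,fy=3.8,interpolation=2))"
```

```text
t 11.25 block [-32.4 287.5 191.9] yaw 78.54 z [ 0.     0.001 -1.   ] F [ 0.2  0.  -0.2] open 0.6
```

View pics/e.png

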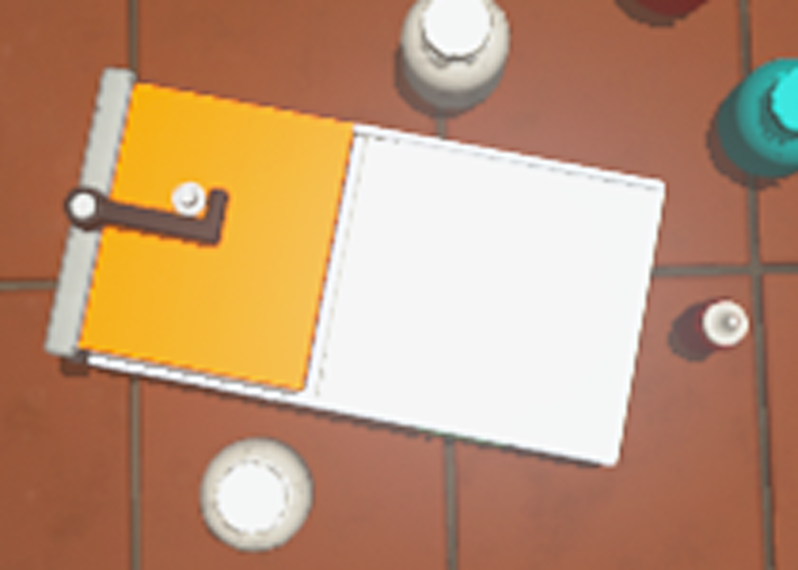

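The hook lies parallel to the hood: its arm runs from (84,206) to (218,230), a slope of 10.2° against 10.7° for the rail. The tooth at (218,200) is behind the pin at (188,198), the hood sits flush with the wall, and the bottles have not moved. I'm handing in.

```bash
python3 -c "
from h import *
from cell import manip
c=manip.read_camera('top')
for u,v in((84,206),(188,197),(216,230)):
    p=ray(c,180+u/3.8-.4,170+v/3.8-.4,101)-O;print(p@EX,p@EY)
print(manip.close_job())"
```

```text
-0.0522632544043411 122.62124644474176
12.094276750625937 79.16473986430617
0.2593739143494087 64.44775092892255
the job is handed in; nothing more can be done
None
```

The hood is shut against the end wall and the hook is locked with its tooth behind the pin. In the last picture the bottles and dropper stand where they were. The vials were under the hood and not visible then. The job was handed in at about 11 s of the 45 s allowed; no verdict was returned.

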